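Probe-press a phone board and hold the sprung fixture lid at the index

TASK

A phone board sits in the grey test fixture under its sprung lid. With the lid shut, pull the fixture's side lever all the way to its stop to press the board onto the test probes, and ease it slowly back to rest; let neither the lever nor the lid snap back on its spring. Then raise the lid by its front handle until its green pointer lines up with the red index on the quadrant, and finish while still holding it there, so that the light bar in the lid rakes across the board and the probe marks can be photographed; leave the red index and the other things on the bench where they are.

Things in the scene. Friction and masses are not known exactly. Their poses are not given: they have to be found in the camera images.
- fixture: Grey board test fixture, fixed to the bench: 170 mm deep (x), 140 mm wide (y), 83 mm high with its lid shut; lever on its left (+y) side, quadrant on its right. Origin at the middle of its underside on the bench, x to its back (away from the robot, turned up to 0.2 rad), y to its left, z up. The lid has a clear window and a white light bar underneath.
- lever_pivot (a point): Point on the lever's turning axis, 42 mm above the bench, level in y with the middle of the grip; the fixture's left face is 55 mm in -y of it. Axes are the fixture's (x to its back, y to its left, z up) and do not move with the lever, which turns about y.
- lever_grip (a point): Middle of the lever's grip: a round black bar 17 mm thick, 66 mm long, along the fixture's y axis, free end to the left; a steel crank at its right end carries it, 115 mm from lever_pivot. At rest the lever leans 0.35 rad from upright towards the fixture's back: the grip is 39 mm in +x and 108 mm in +z of the pivot, 150 mm above the bench. Axes turn with the lever.
- lever (a joint): Lever angle in rad: 0 at rest, grows as the grip is pulled up over the top and down towards the robot (fixture -x); stop at 1.30, the grip then 93 mm in -x and 67 mm in +z of the pivot. A spring returns it: about 1.6 N at the grip at rest, 5 N at the stop. Let go, it flies back.
- lid_hinge (a point): Middle of the lid's hinge line, at the back of the fixture, 77 mm above the bench. Axes are the fixture's (x to its back, y to its left, z up) and do not move with the lid. The lid turns about y.
- lid_handle (a point): Middle of the lid's handle: a round black bar 13 mm thick, 100 mm long along the fixture's y axis, on two steel posts (92 mm apart), 33 mm of free space between bar and lid front. It is 207 mm from the hinge line; lid shut, it lies 207 mm in -x of lid_hinge, 77 mm above the bench. Axes turn with the lid: y along the bar, x from the bar to the hinge.
- lid (a joint): Lid angle in rad: 0 shut, grows as the front is lifted, end stop at 1.25. A spring (and the lid's 0.3 kg) pulls it shut: about 3.5 N at the handle when shut, 5 N when half open; let go it slams.
- lid_pointer (a point): Tip of the green pointer pin on the lid's right (-y) side, 131 mm from the hinge line, 81 mm in fixture -y of lid_hinge. Axes turn with the lid.
- index_tip (a point): Point on the red index, which is clamped to the fixed aluminium quadrant on the right (-y) side of the fixture, where the lid pointer stands when the lid is at the marked angle: 131 mm from the hinge line, 81 mm in fixture -y of lid_hinge. The clamp is stiff; its setting differs from start to start. Axes turn with the index.
- index (a joint): Setting of the red index in rad, on the same scale as the lid's angle: when the lid's angle equals it, the pointer is in line with the index. Between 0.45 and 0.87.
- open_phone: Opened phone 145 x 73 x 16 mm, lying flat on the right, in front of the multimeter. A bystander, to be left alone. Origin at the middle of its underside.
- multimeter: Yellow hand multimeter 124 x 62 x 34 mm, lying right of the fixture. A bystander, to be left alone. Origin at the middle of its underside.
- dish: Round white dish of screws, 72 mm across, 14 mm high. A bystander, to be left alone. Origin at the middle of its underside.
- spool: Blue desoldering-wick spool, 39 mm across, 11 mm high, with a short end of wick. A bystander, to be left alone. Origin at the middle of its underside.
- eraser: Blue and white eraser 20 x 45 x 12 mm. A bystander, to be left alone. Origin at the middle of its underside.

How it is judged:
By the outcome, as a careful person would: the job done as asked, in the order asked, and still so for the second after the job is handed in, while the arm keeps its last pose, push and grip.
It also fails if it takes over 61 s, if anything falls off the work surface, if the arm or the gripper's body presses on something with over 40 N, if the wrist force passes 120 N, or if a joint passes its speed limit or range.

ROBOT

A 7-joint arm with a two-finger parallel gripper is mounted at the origin on a cart in front of the work surface, level with it; the furniture and walls round the work are solid. World frame = base frame: x ahead of the robot, y to its left, z up, the work surface at z = 0. Lengths are in m, angles in rad, forces in N, time in s.
With the tool pointing down it reaches from about 0.4 to 0.9 m from the base axis. Payload 5.5 kg.
Tool frame: the origin (TCP) lies at the very end of the fingers, on their centre line; the grasp point (between the pads) lies 19 mm behind it; z points along the fingers, y is the line along which they close (so a half turn about z gives the same grasp; the last joint's range is limited). The gripper opens to 85 mm and grips with 20 to 120 N. Pads are 22 mm wide; open, the fingers measure 114 mm over their backs; the gripper's body (76 mm by 85 mm) begins 54 mm behind the grasp point. The pads swing forward as they close: fully open they stand 13 mm farther back than shut.
Start: joints at [1.375, 0.501, -0.427, 1.55, 0.221, 1.138, -0.21], TCP at [0.288, -0.583, 0.231] pointing down, gripper open.
Joint ranges: [-2.88, 2.88], [-0.31, 2.03], [-1.54, 1.56], [0.2, 2.42], [-1.41, 4.55], [0.19, 2.02], [-2.57, 2.57]. Speed limits (rad/s): [2.57, 2.57, 3.14, 3.14, 3.14, 3.14, 3.14].

INTERFACE

Orientations are given as a unit quaternion [w, x, y, z].
In Python, from bench import sense, viewer, order gives the robot as it stands.
- The arm moves only by the tool send_rows, never from a script. Its argument "increments" is text: rows parted by semicolons, each of 4 numbers parted by spaces: the shift along the tool's x, y, z in mm, then the turn about the tool's z in degrees. A call has exactly 8 rows; each row is the pose to reach, as a shift and turn from the pose commanded when the call began, along the tool's axes at that moment; what a row does not reach only later rows make up. A row lasts 1/8 s, in which the tool goes at most 62.5 mm and 10.7 degrees, less where a joint would pass 70% of its speed; a pose out of reach is approached as far as the arm can. A call with a gripper value outside its range is refused whole. "hand" is the opening in per cent of the stroke, from 0 (shut) to 100 (fully open), set as the call begins (left out, the last holds). The fingers move at their own pace and stop on an object; "newtons" is the grip in N (left out, the last holds). Time passes only in rows, so rows that repeat a pose let the fingers close, or fill a call up. It gives the time, the measured TCP pose, the force, the opening and the grip force at its end, in the units of the state.
- sense(): the state, without advancing time (a new reading comes with each control period).
- viewer.grab_frame(name): name is "side" or "top"; returns the picture (420x560x3 uint8, blue, green, red); there is no depth.
- viewer.camera_model(name): a dict with "K" (3x3 intrinsics, pixels), "camera_from_world" (4x4, takes a point from world to camera coordinates). Camera axes: x right, y down, z forward; pixel columns grow to the right and rows downward; lengths in m; the calibration is good to about 2 mm. A picture is of the moment at which its call begins. camera_model takes no time and is no camera call.
- order.job_done(): hands the job in; it is judged then, once.
The state is a dict: "time": time; "q": joint angles; "qd": joint speeds; "tau": joint torques, N m; "eef_pos": TCP position; "tool_rot": TCP orientation; "force": force on the tool from outside, world axes, zero at the start; "moment": the same for the moment, N m; "gripper_width": finger opening in m; "finger_force": force on a finger pad.
Only numpy, scipy, OpenCV 4.12 (cv2) and the standard library are available. Lean on these libraries where they do the work, as an engineer would, in place of code of your own. Each camera call takes 0.05 s, during which the arm holds its last target. There are 200 camera calls.

## Working session

There is one attempt and no reset: what is moved stays moved. The work goes in short steps, Python scripts to look and compute and a tool call to move; the robot and the scene stay as the last step left them, time stands still between calls to the robot, and variables do not carry over. Pictures are saved under pics/ and viewed, at most 10 in all, crops included, and the job is handed in when it is done.

Besides the shell and the picture viewer there is one more tool, called as name(argument=value, ...), one argument or row to a line, values as JSON. send_rows: Moves the arm, as the interface text tells. Its arguments: {"type":"object","properties":{"increments":{"type":"string"},"hand":{"type":"number"},"newtons":{"type":"number"}},"required":["increments"]}

```bash
mkdir -p pics; python3 - <<'E'
from bench import sense, viewer
import cv2,numpy as np
for n in("side","top"):
    cv2.imwrite(f"pics/{n}0.png",viewer.grab_frame(n)); m=viewer.camera_model(n); print(n,np.round(m["K"],1).tolist(),np.round(m["camera_from_world"],4).tolist())
s=sense(); print(s["time"],s["eef_pos"],s["tool_rot"],s["gripper_width"],s["force"])
E
```

```text
side [[494.0, 0.0, 274.2], [0.0, 494.0, 207.1], [0.0, 0.0, 1.0]] [[-0.9561, -0.2931, -0.0042, 0.492], [-0.158, 0.5273, -0.8348, 0.1776], [0.2469, -0.7975, -0.5505, 0.9733], [0.0, 0.0, 0.0, 1.0]]
top [[456.7, 0.0, 279.3], [0.0, 456.7, 203.4], [0.0, 0.0, 1.0]] [[-0.0151, -0.9999, 0.0006, 0.0534], [-0.9828, 0.0147, -0.1843, 0.5216], [0.1842, -0.0034, -0.9829, 0.9096], [0.0, 0.0, 0.0, 1.0]]
0.1 [ 0.28751701 -0.58226263  0.23035603] [-8.53194862e-04  9.73804261e-01  2.27386239e-01 -1.78176818e-04] 0.08518213445569549 [-0.49114928 -0.27433585  0.39096564]
```

View pics/side0.png

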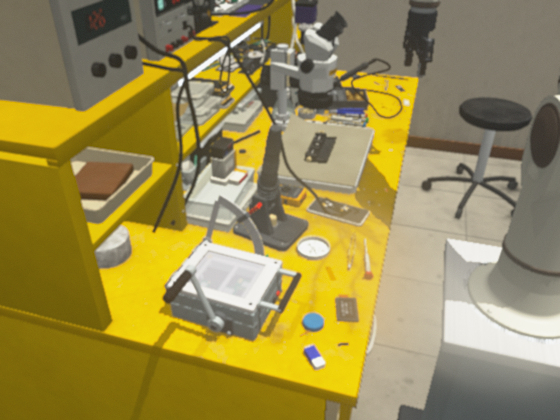

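View pics/top0.png

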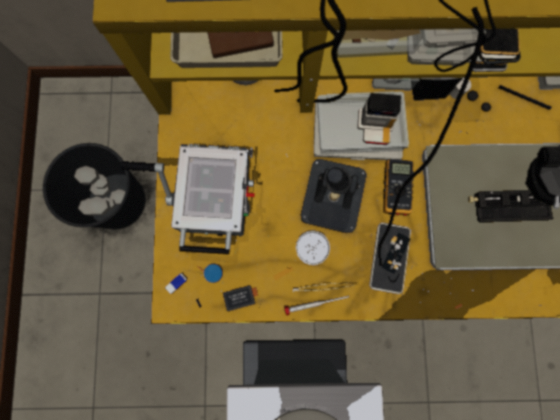

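Both views show the fixture at left (top view about 210,190; side view about 230,280). The lever grip is near (140,167) in the top view and the handle near (205,248). Next I'll enlarge both.

```bash
python3 - <<'E'
import cv2,numpy as np
t=cv2.imread("pics/top0.png")[130:270,110:270]; s=cv2.imread("pics/side0.png")[190:340,150:310]
a=cv2.resize(t,None,fx=5,fy=4.25,interpolation=2)
cv2.imwrite("pics/tc.png",cv2.resize(t,(640,560),interpolation=2)); cv2.imwrite("pics/sc.png",cv2.resize(s,(640,600),interpolation=2))
E
```

```text
(no output)
```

View pics/tc.png

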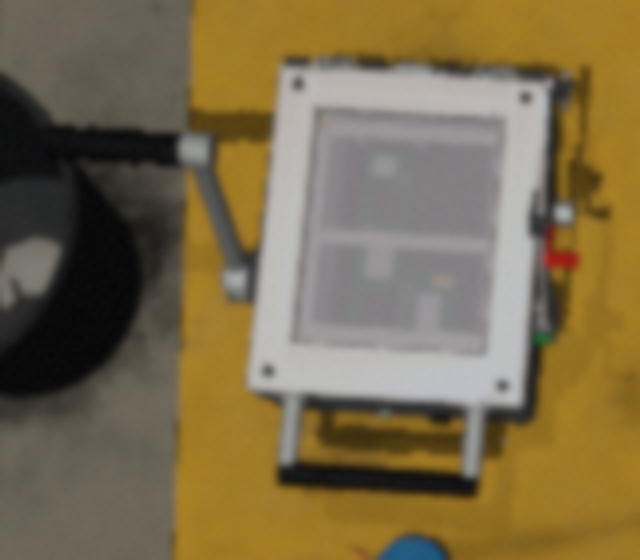

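View pics/sc.png

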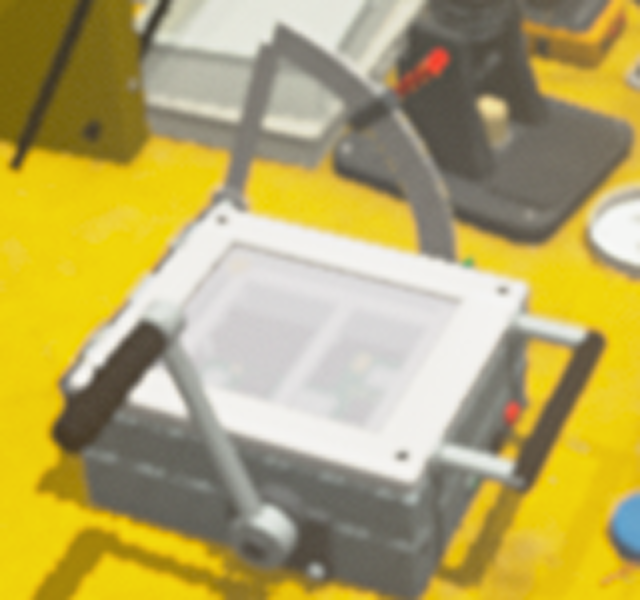

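The crops show the bar ends, lid corners, grip and red index clearly. I'll fit the pose from them.

```bash
cat >h.py <<'E'
import numpy as np,cv2
from bench import sense,viewer
from scipy.optimize import least_squares
def proj(n,P):
    m=viewer.camera_model(n); c=m["camera_from_world"]; P=np.atleast_2d(P)@np.array(c)[:3,:3].T+np.array(c)[:3,3]
    p=P@np.array(m["K"]).T; return p[:,:2]/p[:,2:]
def W(p,f):
    c,s=np.cos(p[2]),np.sin(p[2]); f=np.atleast_2d(f); return np.c_[p[0]+c*f[:,0]-s*f[:,1],p[1]+s*f[:,0]+c*f[:,1],f[:,2]]
E
cat >fit.py <<'E'
from h import *
T=lambda a:np.array(a)/4+[110,130]; S=lambda a:np.array(a)/4+[150,190]
def model(p):
    hx,px=p[3],p[4]
    hand=[[hx-.207,.05,.077],[hx-.207,-.05,.077]]
    gr=[[px+.039,.092,.150]]; ge=[[px+.039,.158,.150]]
    return np.r_[proj("top",W(p,hand+[[hx-.1675,.07,.083],[hx-.1675,-.07,.083],[hx,.07,.083],[hx,-.07,.083]]+gr)),proj("side",W(p,hand+gr+ge+[[hx-.1675,.07,.083]]))]
obs=np.r_[T([[280,475],[475,485],[248,388],[532,408],[284,66],[553,78],[180,149]]),S([[520,485],[600,335],[160,335],[68,432],[412,480]])]
r=least_squares(lambda p:(model(p)-obs).ravel(),[.6,.2,0,.085,0],loss="soft_l1")
p=r.x; print(np.round(p,4)); print(np.round(model(p)-obs,1).tolist())
hx,px=p[3:]
print("handle",W(p,[hx-.207,0,.077]),"grip",W(p,[px+.039,.125,.15]))
def idx(th):return W(p,[hx-.131*np.cos(th),-.081,.077+.131*np.sin(th)])
for th in(0,.45,.55,.6,.65,.7,.75,.87):print(th,((proj("top",idx(th))-[110,130])*4).round(),((proj("side",idx(th))-[150,190])*4).round())
np.save("p.npy",p)
E
python3 fit.py
```

```text
[ 0.2471  0.2115 -0.0848  0.3858  0.283 ]
[[-0.4, -0.9], [0.8, 0.1], [-0.8, 0.2], [-2.1, 0.1], [-0.6, 0.6], [-0.4, 2.1], [2.7, 0.4], [-0.6, -1.2], [-0.9, 0.1], [-0.8, -1.7], [0.5, 0.3], [0.3, -0.7]]
handle [[0.42534394 0.19635634 0.077     ]] grip [[0.57857693 0.30878094 0.15      ]]
0 [[553. 340.]] [[471. 258.]]
0.45 [[547. 294.]] [[444. 158.]]
0.55 [[546. 276.]] [[431. 136.]]
0.6 [[546. 266.]] [[424. 124.]]
0.65 [[546. 256.]] [[416. 114.]]
0.7 [[546. 245.]] [[408. 103.]]
0.75 [[546. 234.]] [[399.  92.]]
0.87 [[546. 204.]] [[377.  68.]]
```

send_rows(
  increments="35 -35 -20 -4;70 -70 -50 -8;105 -105 -70 -12;140 -140 -70 -16;178 -180 -70 -20;216 -220 -70 -24;255 -260 -70 -28;294 -300 -70 -32",
  hand=65,
)

```text
time: 1.1
eef_pos: [0.4187, -0.1818, 0.3012]
tool_rot: [0.0, 0.873, 0.488, -0.0]
force: [0.8, 0.2, 0.8]
gripper_width: 0.0552
finger_force: 0.0
```

```bash
cat >>h.py <<'E'
def to(t,yaw):
    from scipy.spatial.transform import Rotation as R
    s=sense(); r=R.from_quat(s["tool_rot"],scalar_first=True); M=r.as_matrix(); y=np.arctan2(M[1,0],M[0,0])
    print("t %.2f"%s["time"],"pos",np.round(s["eef_pos"],4),"yaw %.4f"%y,"zax",M[:,2].round(3),"F",np.round(s["force"],1),"w %.4f"%s["gripper_width"],"ff",np.round(s["finger_force"],1),"q",np.round(s["q"],2))
    print("shift mm",np.round(M.T@(np.array(t)-s["eef_pos"])*1e3,1),"turn deg %.1f"%np.degrees(y-yaw))
E
python3 -c "
from h import *
to([.579,.309,.26],1.486)"
```

```text
t 1.10 pos [ 0.4187 -0.1818  0.3012] yaw 1.0194 zax [-0. -0. -1.] F [0.8 0.2 0.8] w 0.0552 ff 0.0 q [ 1.09  0.09 -0.78  1.92  0.07  1.16 -0.27]
shift mm [ 502.1 -120.6   41. ] turn deg -26.7
```

send_rows(
  increments="60 -15 0 -4;120 -30 0 -8;180 -45 0 -12;240 -60 0 -16;300 -75 0 -20;360 -90 10 -24;420 -105 25 -26.7;470 -115 41 -26.7",
)

```text
time: 2.1
eef_pos: [0.5681, 0.2789, 0.2593]
tool_rot: [-0.0, 0.737, 0.676, -0.0]
force: [0.6, -0.5, 2.0]
gripper_width: 0.0556
finger_force: 0.0
```

```bash
python3 -c "
from h import *
to([.579,.309,.26],1.486)
t=viewer.grab_frame('top')[100:280,90:290]; s=viewer.grab_frame('side')[120:340,130:310]
cv2.imwrite('pics/a.png',np.hstack([cv2.resize(t,(440,396)),cv2.resize(s,(324,396))]))"
```

```text
t 2.10 pos [0.5681 0.2789 0.2593] yaw 1.4844 zax [-0.001  0.    -1.   ] F [ 0.6 -0.5  2. ] w 0.0556 ff 0.0 q [ 0.15  0.58 -0.95  1.55  0.49  1.26 -0.96]
shift mm [30.9  8.3 -0.7] turn deg -0.1
```

View pics/a.png

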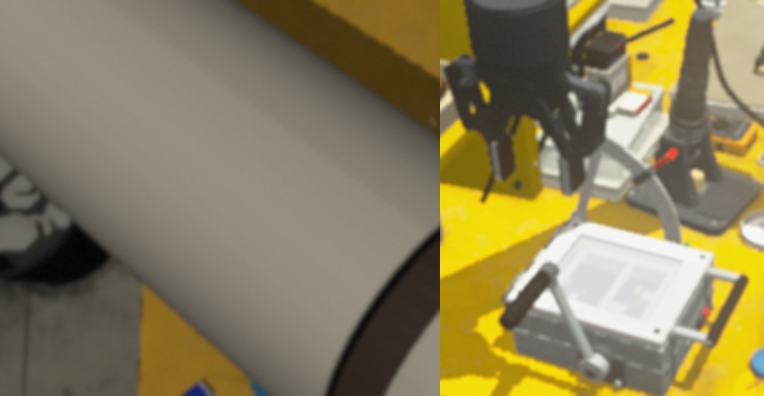

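The arm hides the fixture in the top view. The side view has the open fingers above the grip, with the lever at rest at about (530,295). I'll move over it and descend.

send_rows(
  increments="16 4 0 0;31 8 15 0;31 8 40 0;31 8 65 0;31 8 90 0;31 8 110 0;31 8 128 0;31 8 128 0",
)

```text
time: 3.2
eef_pos: [0.5779, 0.306, 0.1307]
tool_rot: [-0.0, 0.737, 0.675, -0.001]
force: [-0.3, -0.7, 0.7]
gripper_width: 0.0553
finger_force: 0.0
```

```bash
python3 -c "
from h import *
to([.579,.309,.131],1.486)
s=viewer.grab_frame('side')[150:340,130:310]
cv2.imwrite('pics/b.png',cv2.resize(s,None,fx=3,fy=3))"
```

```text
t 3.20 pos [0.5779 0.306  0.1307] yaw 1.4830 zax [-0.002 -0.001 -1.   ] F [-0.3 -0.7  0.7] w 0.0553 ff 0.0 q [ 0.04  0.74 -0.85  1.61  0.61  1.08 -1.07]
shift mm [ 3.1  0.8 -0.3] turn deg -0.2
```

View pics/b.png

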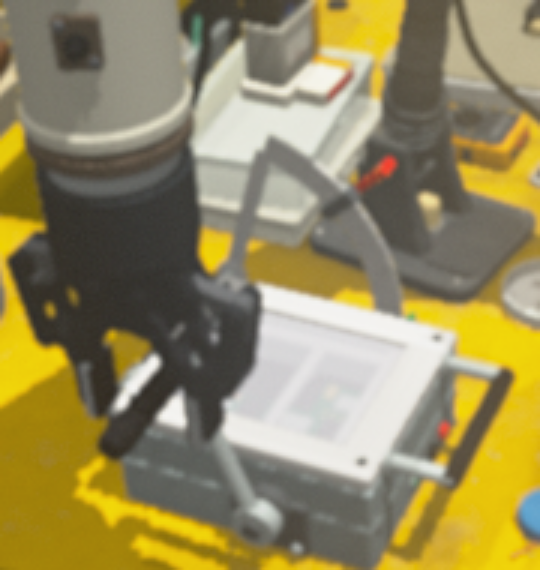

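The bar lies between the fingers, at about (150,400). I'll close on it.

send_rows(
  increments="0 0 0 0;0 0 0 0;0 0 0 0;0 0 0 0;0 0 0 0;0 0 0 0;0 0 0 0;0 0 0 0",
  hand=0,
  newtons=40,
)

```text
time: 4.25
eef_pos: [0.5793, 0.3073, 0.1333]
tool_rot: [0.0, 0.737, 0.675, 0.001]
force: [1.0, -0.9, 6.1]
gripper_width: 0.0149
finger_force: 39.3
```

```bash
python3 -c "
from h import *
to([.579,.309,.131],1.486)
r=.115
for k in range(0,27):
    th=.35-1.34*k/26; print(k, np.round([1e3*r*(np.sin(th)-np.sin(.35)), -1e3*r*(np.cos(th)-np.cos(.35))],0), end=' ')
"
```

```text
t 4.25 pos [0.5793 0.3073 0.1333] yaw 1.4832 zax [ 0.002  0.001 -1.   ] F [ 1.  -0.9  6.1] w 0.0149 ff 39.3 q [ 0.04  0.74 -0.85  1.61  0.61  1.08 -1.07]
shift mm [ 1.7 -0.4  2.3] turn deg -0.2
0 [ 0. -0.] 1 [-6. -2.] 2 [-11.  -3.] 3 [-17.  -5.] 4 [-23.  -6.] 5 [-29.  -6.] 6 [-35.  -7.] 7 [-41.  -7.] 8 [-47.  -7.] 9 [-52.  -6.] 10 [-58.  -5.] 11 [-64.  -4.] 12 [-70.  -3.] 13 [-76.  -1.] 14 [-81.   1.] 15 [-87.   3.] 16 [-92.   6.] 17 [-97.   9.] 18 [-102.   12.] 19 [-107.   15.] 20 [-112.   19.] 21 [-116.   23.] 22 [-121.   27.] 23 [-125.   31.] 24 [-129.   35.] 25 [-132.   40.] 26 [-136.   45.]
```

send_rows(
  increments="0 -6 -2 0;0 -11 -3 0;0 -17 -5 0;0 -23 -6 0;0 -29 -6 0;0 -35 -7 0;0 -41 -7 0;0 -47 -7 0",
)

```text
time: 5.25
eef_pos: [0.5357, 0.3107, 0.1417]
tool_rot: [0.002, 0.738, 0.675, 0.003]
force: [4.8, -2.5, 16.1]
gripper_width: 0.0156
finger_force: 41.7
```

```bash
python3 -c "
from h import *
to([.579,.309,.131],1.486)
s=viewer.grab_frame('side')[150:340,130:310]
cv2.imwrite('pics/c.png',cv2.resize(s,None,fx=3,fy=3))"
```

```text
t 5.25 pos [0.5357 0.3107 0.1417] yaw 1.4816 zax [ 0.008  0.001 -1.   ] F [ 4.8 -2.5 16.1] w 0.0156 ff 41.7 q [ 0.05  0.67 -0.88  1.7   0.6   1.04 -1.12]
shift mm [ 2.1 43.2 11.1] turn deg -0.3
```

View pics/c.png

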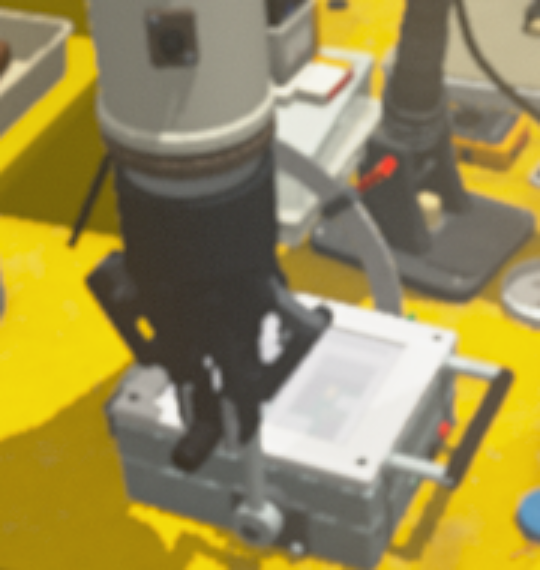

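The grip holds and the lever is near upright. The tool is carrying 16 N upward, so I'll shift the arc up about 4 mm.

send_rows(
  increments="0 -5 -2 0;0 -11 -2 0;0 -17 -1 0;0 -23 0 0;0 -29 2 0;0 -34 4 0;0 -40 6 0;0 -45 9 0",
)

```text
time: 6.3
eef_pos: [0.4895, 0.3144, 0.1315]
tool_rot: [0.002, 0.738, 0.675, 0.002]
force: [6.0, -0.7, 1.0]
gripper_width: 0.0155
finger_force: 40.3
```

send_rows(
  increments="0 -5 3 0;0 -10 6 0;0 -15 9 0;0 -20 13 0;0 -24 17 0;0 -29 21 0;0 -33 25 0;0 -37 29 0",
)

```text
time: 7.3
eef_pos: [0.4533, 0.3173, 0.1023]
tool_rot: [0.002, 0.738, 0.675, 0.002]
force: [8.3, -2.3, 3.2]
gripper_width: 0.0156
finger_force: 41.7
```

```bash
cat >lev.py <<'E'
from h import *
p=np.load("p.npy"); to([.579,.309,.131],1.486); s=sense(); e=s["eef_pos"]
pv=W(p,[p[4],.125,.042])[0]; d=e-pv; fx=d[0]*np.cos(p[2])+d[1]*np.sin(p[2]); fz=d[2]+.019-.0
print("grip rel pivot",fx,fz,"r",np.hypot(fx,fz),"lever",.35-np.arctan2(fx,fz))
E
python3 lev.py
```

```text
t 7.30 pos [0.4533 0.3173 0.1023] yaw 1.4819 zax [ 0.006 -0.    -1.   ] F [ 8.3 -2.3  3.2] w 0.0156 ff 41.7 q [ 0.01  0.63 -0.88  1.89  0.62  0.91 -1.26]
shift mm [  2.9 126.1 -28. ] turn deg -0.2
grip rel pivot -0.08655980197277838 0.07925850770625222 r 0.11736485999390384 lever 1.1794016341858933
```

send_rows(
  increments="0 -2 2 0;0 -4 5 0;0 -6 7 0;0 -7 10 0;0 -9 12 0;0 -10 14 0;0 -11 16 0;0 -11 16 0",
)

```text
time: 8.3
eef_pos: [0.4454, 0.3182, 0.0906]
tool_rot: [0.005, 0.738, 0.675, 0.004]
force: [4.4, -11.9, 39.6]
gripper_width: 0.0154
finger_force: 46.1
```

```bash
python3 lev.py
```

```text
t 8.30 pos [0.4454 0.3182 0.0906] yaw 1.4806 zax [ 0.012 -0.002 -1.   ] F [  4.4 -11.9  39.6] w 0.0154 ff 46.1 q [-0.01  0.63 -0.86  1.92  0.64  0.88 -1.29]
shift mm [  2.8 134.4 -38.8] turn deg -0.3
grip rel pivot -0.09453889264131504 0.0676302566293309 r 0.11623877938792737 lever 1.2998294528789098
```

The lever reached its stop: computed angle 1.30, and the force rose. I'll ease it back at about 0.2–0.25 rad/s.

send_rows(
  increments="0 1 -2 0;0 3 -5 0;0 5 -8 0;0 7 -10 0;0 9 -13 0;0 11 -16 0;0 13 -18 0;0 15 -20 0",
)

```text
time: 9.3
eef_pos: [0.4552, 0.3171, 0.1049]
tool_rot: [0.0, 0.738, 0.675, 0.0]
force: [6.0, 1.4, -4.0]
gripper_width: 0.0156
finger_force: 40.8
```

```bash
python3 lev.py
```

```text
t 9.30 pos [0.4552 0.3171 0.1049] yaw 1.4820 zax [ 0.001  0.    -1.   ] F [ 6.   1.4 -4. ] w 0.0156 ff 40.8 q [ 0.01  0.63 -0.88  1.88  0.61  0.92 -1.25]
shift mm [  2.9 124.  -26. ] turn deg -0.2
grip rel pivot -0.08461144587584708 0.08185377620491023 r 0.11772483787291843 lever 1.1519626890813162
```

send_rows(
  increments="0 2 -1 0;0 4 -3 0;0 7 -5 0;0 9 -7 0;0 11 -9 0;0 13 -11 0;0 16 -13 0;0 18 -15 0",
)

```text
time: 10.3
eef_pos: [0.4711, 0.316, 0.1205]
tool_rot: [-0.0, 0.737, 0.676, -0.001]
force: [-4.1, -2.6, 2.0]
gripper_width: 0.0155
finger_force: 40.0
```

send_rows(
  increments="0 3 -2 0;0 5 -3 0;0 8 -5 0;0 10 -6 0;0 13 -8 0;0 15 -9 0;0 18 -10 0;0 20 -12 0",
)

```text
time: 11.3
eef_pos: [0.4913, 0.3147, 0.1331]
tool_rot: [0.0, 0.737, 0.676, -0.0]
force: [-3.1, -2.7, 4.2]
gripper_width: 0.0152
finger_force: 39.8
```

```bash
python3 lev.py
```

```text
t 11.30 pos [0.4913 0.3147 0.1331] yaw 1.4840 zax [-0.001 -0.    -1.   ] F [-3.1 -2.7  4.2] w 0.0152 ff 39.8 q [ 0.04  0.64 -0.89  1.79  0.58  1.   -1.17]
shift mm [ 1.9 87.9  2. ] turn deg -0.1
grip rel pivot -0.048498486716794936 0.11006533714936666 r 0.12027668791425414 lever 0.765037589085524
```

send_rows(
  increments="0 4 -2 0;0 8 -3 0;0 12 -5 0;0 16 -6 0;0 20 -7 0;0 24 -8 0;0 28 -9 0;0 32 -9 0",
)

```text
time: 12.3
eef_pos: [0.5246, 0.3123, 0.1423]
tool_rot: [0.0, 0.737, 0.676, 0.001]
force: [-3.4, -1.8, 10.0]
gripper_width: 0.0153
finger_force: 41.1
```

send_rows(
  increments="0 4 -1 0;0 8 -1 0;0 12 -1 0;0 16 -1 0;0 20 -1 0;0 24 0 0;0 28 0 0;0 32 0 0",
)

```text
time: 13.3
eef_pos: [0.5554, 0.3096, 0.1412]
tool_rot: [-0.001, 0.737, 0.676, 0.0]
force: [-1.2, 4.7, -1.8]
gripper_width: 0.0153
finger_force: 41.1
```

send_rows(
  increments="0 3 0 0;0 6 1 0;0 9 2 0;0 12 3 0;0 15 3 0;0 18 4 0;0 21 5 0;0 23 6 0",
)

```text
time: 14.3
eef_pos: [0.579, 0.3077, 0.1357]
tool_rot: [-0.0, 0.737, 0.676, 0.001]
force: [-0.9, 4.9, 4.8]
gripper_width: 0.0152
finger_force: 41.4
```

```bash
python3 lev.py;  python3 -c "
from h import *
s=viewer.grab_frame('side')[150:340,130:310]
cv2.imwrite('pics/d.png',cv2.resize(s,None,fx=3,fy=3))"
```

```text
t 14.30 pos [0.579  0.3077 0.1357] yaw 1.4836 zax [ 0.001  0.001 -1.   ] F [-0.9  4.9  4.8] w 0.0152 ff 41.4 q [ 0.04  0.74 -0.85  1.61  0.61  1.08 -1.06]
shift mm [ 1.3 -0.1  4.7] turn deg -0.1
grip rel pivot 0.039482307593936644 0.11273732361997481 r 0.1194510642478214 lever 0.013133610861542244
```

send_rows(
  increments="0 1 1 0;0 1 1 0;0 2 2 0;0 2 2 0;0 3 3 0;0 3 3 0;0 3 3 0;0 3 3 0",
)

```text
time: 15.35
eef_pos: [0.5803, 0.3076, 0.1349]
tool_rot: [-0.0, 0.737, 0.676, -0.0]
force: [-10.1, 1.0, 18.7]
gripper_width: 0.0152
finger_force: 43.1
```

```bash
python3 lev.py
```

```text
t 15.35 pos [0.5803 0.3076 0.1349] yaw 1.4847 zax [-0. -0. -1.] F [-10.1   1.   18.7] w 0.0152 ff 43.1 q [ 0.04  0.74 -0.85  1.6   0.61  1.09 -1.06]
shift mm [ 1.2 -1.4  3.9] turn deg -0.1
grip rel pivot 0.04080879706177962 0.11186424573188343 r 0.11907546930746363 lever 0.0001959613549595285
```

It's back on its rest stop, since the force builds when I push further. I'll release the push, open, and lift away.

send_rows(
  increments="0 -1 -2 0;0 -1 -2 0;0 -1 -2 0;0 -1 -2 0;0 -1 -2 0;0 -1 -2 0;0 -1 -2 0;0 -1 -2 0",
  hand=55,
)

```text
time: 16.35
eef_pos: [0.5805, 0.3068, 0.1343]
tool_rot: [0.0, 0.737, 0.676, 0.0]
force: [-0.1, -0.1, 0.3]
gripper_width: 0.0471
finger_force: 0.0
```

send_rows(
  increments="0 0 -10 0;0 0 -30 0;0 0 -55 0;0 0 -80 0;0 -40 -90 0;0 -90 -90 0;0 -130 -90 0;0 -155 -90 0",
)

```text
time: 17.35
eef_pos: [0.4242, 0.3211, 0.2261]
tool_rot: [0.001, 0.737, 0.676, 0.001]
force: [0.6, -0.3, 0.4]
gripper_width: 0.0468
finger_force: 0.0
```

```bash
python3 -c "
from h import *
to([.4253,.1964,.15],1.486)
s=viewer.grab_frame('side')[150:340,130:310]
cv2.imwrite('pics/d.png',cv2.resize(s,None,fx=3,fy=3))"
```

```text
t 17.35 pos [0.4242 0.3211 0.2261] yaw 1.4857 zax [ 0.002  0.    -1.   ] F [ 0.6 -0.3  0.4] w 0.0468 ff 0.0 q [ 0.11  0.44 -1.02  1.84  0.42  1.1  -1.15]
shift mm [-124.2   11.6   76.1] turn deg -0.0
```

View pics/d.png

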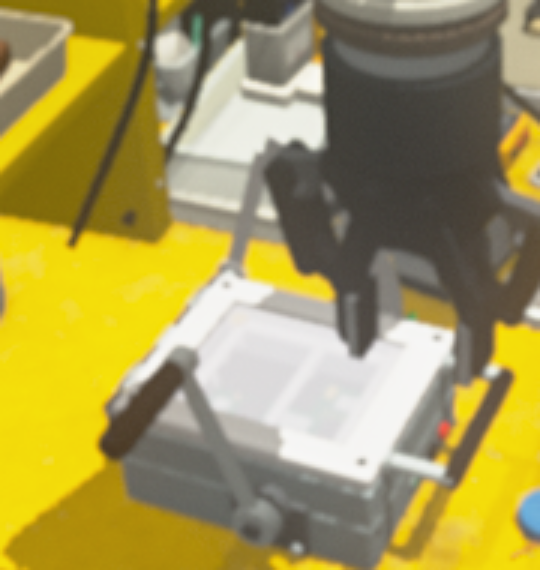

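The lever is at rest and clear of the gripper. I'll go above the handle with a narrower opening so the rear finger fits the 33 mm gap.

send_rows(
  increments="-20 2 0 0;-45 4 15 0;-70 7 35 0;-95 10 55 0;-115 12 70 0;-124 12 76 0;-124 12 76 0;-124 12 76 0",
  hand=40,
)

```text
time: 18.4
eef_pos: [0.4277, 0.197, 0.1491]
tool_rot: [0.0, 0.737, 0.676, 0.001]
force: [-0.9, 0.4, 0.6]
gripper_width: 0.0342
finger_force: 0.0
```

```bash
python3 -c "
from h import *
to([.4253,.1964,.058],1.486)
s=viewer.grab_frame('side')[170:340,160:330]
cv2.imwrite('pics/e.png',cv2.resize(s,None,fx=3,fy=3))"
```

```text
t 18.40 pos [0.4277 0.197  0.1491] yaw 1.4844 zax [ 0.001  0.001 -1.   ] F [-0.9  0.4  0.6] w 0.0342 ff 0.0 q [ 0.34  0.43 -0.99  2.05  0.46  0.9  -1.  ]
shift mm [-0.9 -2.4 91.1] turn deg -0.1
```

View pics/e.png

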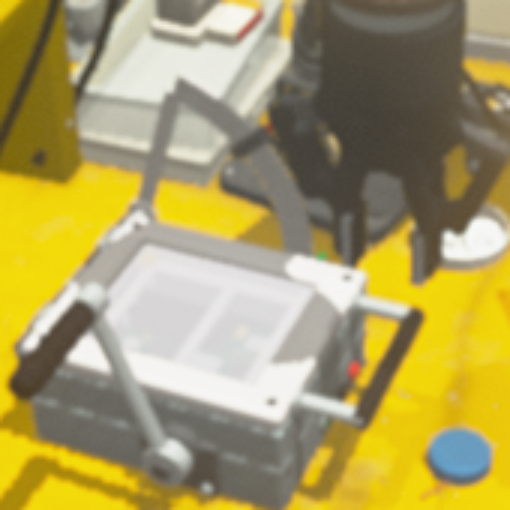

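The gripper is above the handle, with its fingertips (350,250) and (425,275) on either side of the bar line. Descending slowly.

send_rows(
  increments="-1 -2 12 0;-1 -2 25 0;-1 -2 38 0;-1 -2 50 0;-1 -2 62 0;-1 -2 74 0;-1 -2 84 0;-1 -2 91 0",
)

```text
time: 19.45
eef_pos: [0.425, 0.1948, 0.0566]
tool_rot: [-0.0, 0.737, 0.676, -0.0]
force: [0.8, 0.1, 0.5]
gripper_width: 0.0341
finger_force: 0.0
```

send_rows(
  increments="0 0 0 0;0 0 0 0;0 0 0 0;0 0 0 0;0 0 0 0;0 0 0 0;0 0 0 0;0 0 0 0",
  hand=0,
  newtons=50,
)

```text
time: 20.45
eef_pos: [0.4256, 0.1949, 0.0575]
tool_rot: [0.0, 0.737, 0.675, 0.0]
force: [2.9, -1.1, -2.1]
gripper_width: 0.0114
finger_force: 48.7
```

```bash
python3 -c "
from h import *
to([.4253,.1964,.058],1.486)
for k in range(0,31):
    th=.025*k; print(k, np.round([207*(1-np.cos(th)), -207*np.sin(th)],0), end=' ')"
```

```text
t 20.45 pos [0.4256 0.1949 0.0575] yaw 1.4832 zax [ 0.001  0.    -1.   ] F [ 2.9 -1.1 -2.1] w 0.0114 ff 48.7 q [ 0.2   0.57 -0.84  2.11  0.65  0.73 -1.15]
shift mm [ 1.5 -0.4 -0.5] turn deg -0.2
0 [ 0. -0.] 1 [ 0. -5.] 2 [  0. -10.] 3 [  1. -16.] 4 [  1. -21.] 5 [  2. -26.] 6 [  2. -31.] 7 [  3. -36.] 8 [  4. -41.] 9 [  5. -46.] 10 [  6. -51.] 11 [  8. -56.] 12 [  9. -61.] 13 [ 11. -66.] 14 [ 13. -71.] 15 [ 14. -76.] 16 [ 16. -81.] 17 [ 18. -85.] 18 [ 21. -90.] 19 [ 23. -95.] 20 [ 25. -99.] 21 [  28. -104.] 22 [  31. -108.] 23 [  33. -113.] 24 [  36. -117.] 25 [  39. -121.] 26 [  42. -125.] 27 [  45. -129.] 28 [  49. -133.] 29 [  52. -137.] 30 [  56. -141.]
```

Gripped, and the width matches the bar. Lifting along the arc.

send_rows(
  increments="0 0 -5 0;0 0 -10 0;0 1 -16 0;0 1 -21 0;0 2 -26 0;0 2 -31 0;0 3 -36 0;0 4 -41 0",
)

```text
time: 21.45
eef_pos: [0.4294, 0.1945, 0.0985]
tool_rot: [-0.0, 0.737, 0.675, 0.0]
force: [6.3, 0.0, -7.0]
gripper_width: 0.0112
finger_force: 48.5
```

send_rows(
  increments="0 1 -5 0;0 2 -10 0;0 4 -15 0;0 5 -20 0;0 7 -25 0;0 9 -30 0;0 10 -35 0;0 12 -40 0",
)

```text
time: 22.45
eef_pos: [0.4411, 0.1936, 0.1386]
tool_rot: [-0.0, 0.737, 0.676, 0.0]
force: [4.2, 1.9, -9.4]
gripper_width: 0.0112
finger_force: 48.6
```

```bash
cat >lid.py <<'E'
from h import *
p=np.load("p.npy"); to([.4253,.1964,.058],1.486); e=sense()["eef_pos"]
h=W(p,[p[3],0,.077])[0]; d=e-h; fx=d[0]*np.cos(p[2])+d[1]*np.sin(p[2]); fz=d[2]+.0195
print("r",np.hypot(fx,fz),"lid",np.arctan2(fz,-fx))
E
python3 lid.py
```

```text
t 22.45 pos [0.4411 0.1936 0.1386] yaw 1.4835 zax [-0.  0. -1.] F [ 4.2  1.9 -9.4] w 0.0112 ff 48.6 q [ 0.32  0.47 -0.96  2.03  0.49  0.89 -1.  ]
shift mm [  1.4 -16.   80.6] turn deg -0.1
r 0.20758293212302092 lid 0.4014617212251998
```

send_rows(
  increments="0 2 -4 0;0 5 -9 0;0 7 -14 0;0 9 -18 0;0 12 -23 0;0 15 -27 0;0 17 -32 0;0 20 -36 0",
)

```text
time: 23.45
eef_pos: [0.4594, 0.1921, 0.1744]
tool_rot: [-0.001, 0.737, 0.676, -0.001]
force: [-7.0, 3.6, -3.3]
gripper_width: 0.0117
finger_force: 48.8
```

send_rows(
  increments="0 1 -2 0;0 3 -4 0;0 5 -6 0;0 6 -8 0;0 8 -10 0;0 9 -12 0;0 9 -12 0;0 9 -12 0",
)

```text
time: 24.45
eef_pos: [0.4674, 0.1915, 0.1862]
tool_rot: [-0.001, 0.737, 0.676, -0.002]
force: [-8.2, 2.9, -2.0]
gripper_width: 0.011
finger_force: 48.8
```

```bash
python3 lid.py;python3 -c "
from h import *
t=viewer.grab_frame('top'); s=viewer.grab_frame('side')
cv2.imwrite('pics/f_t.png',t);cv2.imwrite('pics/f_s.png',s)
a=cv2.resize(t[150:230,215:275],(400,533),interpolation=2);b=cv2.resize(s[170:270,205:280],(400,533),interpolation=2)
cv2.imwrite('pics/f.png',np.hstack([a,b]))"
```

```text
t 24.45 pos [0.4674 0.1915 0.1862] yaw 1.4847 zax [-0.004 -0.001 -1.   ] F [-8.2  2.9 -2. ] w 0.0110 ff 48.8 q [ 0.37  0.44 -1.    1.94  0.44  1.   -0.92]
shift mm [  1.4 -41.8 128.3] turn deg -0.1
r 0.2089833196046354 lid 0.6632395788886767
```

View pics/f.png

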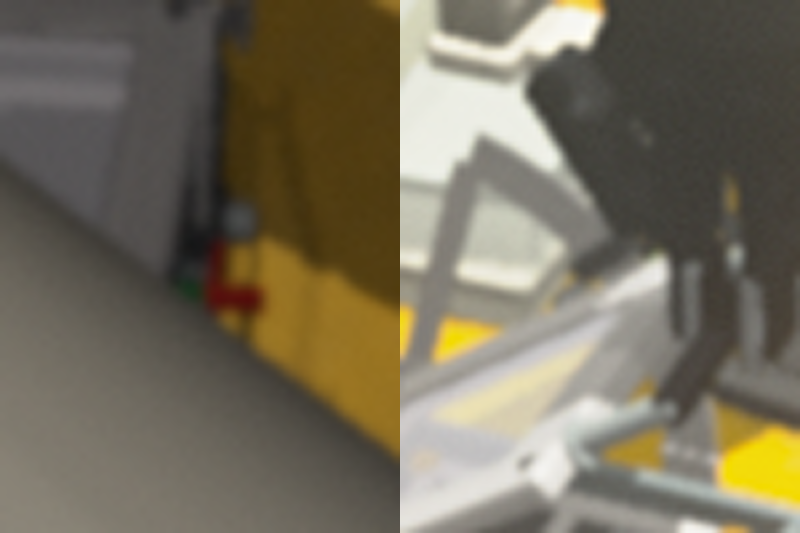

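In the top view the green pointer (243,193) is just short of the red index's radial stroke (247.5, 187–196), and the gripper hides the side view. I'll triangulate the red index from the first frames.

```bash
python3 - <<'E'
from h import *
p=np.load("p.npy")
def mask(f,c,box):
    im=cv2.imread(f).astype(int); x0,y0,x1,y1=box; b,g,r=[im[y0:y1,x0:x1,i] for i in range(3)]
    m=(r-np.maximum(g,b)>50) if c=="r" else (g-np.maximum(r,b)>15)
    v,u=np.nonzero(m); return [(int(a)+x0,int(b_)+y0) for a,b_ in zip(u,v)]
for f,c,b in(("pics/top0.png","r",(240,180,262,205)),("pics/side0.png","r",(240,195,265,220)),("pics/top0.png","g",(238,205,256,222)),("pics/side0.png","g",(258,245,280,262)),("pics/f_t.png","g",(235,180,256,205)),("pics/f_t.png","r",(235,180,262,205))):
    m=mask(f,c,b); print(f,c,m, np.mean(m,0).round(1) if m else'')
def pt(th,r=.131,y=-.081):return W(p,[p[3]-r*np.cos(th),y,.077+r*np.sin(th)])
for th in(0,.6,.65,.675,.7,.75,.8):print(th,[ (r,proj("top",pt(th,r)).round(1).tolist()[0],proj("side",pt(th,r)).round(1).tolist()[0]) for r in(.121,.131,.151)])
E
```

```text
pics/top0.png r [(247, 187), (248, 187), (247, 188), (248, 188), (247, 189), (248, 189), (247, 190), (248, 190), (246, 191), (247, 191), (248, 191), (246, 192), (247, 192), (248, 192), (249, 192), (250, 192), (251, 192), (252, 192), (253, 192), (246, 193), (247, 193), (248, 193), (249, 193), (250, 193), (251, 193), (252, 193), (253, 193), (254, 193), (246, 194), (247, 194), (248, 194), (249, 194), (250, 194), (251, 194), (252, 194), (253, 194), (254, 194), (246, 195), (247, 195), (248, 195), (249, 195), (250, 195), (251, 195), (252, 195), (253, 195), (254, 195), (246, 196), (247, 196), (248, 196), (249, 196), (250, 196), (251, 196), (252, 196), (253, 196), (254, 196), (248, 197), (249, 197), (250, 197), (251, 197), (252, 197), (253, 197)] [249.5 193.5]
pics/side0.png r [(258, 202), (259, 202), (260, 202), (261, 202), (257, 203), (258, 203), (259, 203), (260, 203), (261, 203), (256, 204), (257, 204), (258, 204), (259, 204), (260, 204), (261, 204), (262, 204), (255, 205), (256, 205), (257, 205), (258, 205), (259, 205), (260, 205), (261, 205), (254, 206), (255, 206), (256, 206), (257, 2
[... 1287 characters left out ...]
256.0, 221.1]), (0.151, [245.3, 204.2], [264.0, 218.0])]
0.65 [(0.121, [247.1, 190.6], [250.4, 220.1]), (0.131, [246.5, 194.0], [254.1, 218.4]), (0.151, [245.3, 201.2], [261.8, 214.8])]
0.675 [(0.121, [247.1, 189.3], [249.4, 218.9]), (0.131, [246.5, 192.7], [253.1, 217.0]), (0.151, [245.3, 199.6], [260.6, 213.2])]
0.7 [(0.121, [247.1, 188.1], [248.5, 217.7]), (0.131, [246.5, 191.3], [252.0, 215.7]), (0.151, [245.3, 198.0], [259.4, 211.7])]
0.75 [(0.121, [247.1, 185.4], [246.4, 215.2]), (0.131, [246.5, 188.5], [249.9, 213.1]), (0.151, [245.3, 194.7], [256.8, 208.6])]
0.8 [(0.121, [247.1, 182.7], [244.3, 212.9]), (0.131, [246.5, 185.5], [247.6, 210.5]), (0.151, [245.3, 191.2], [254.1, 205.6])]
```

```bash
cat >ix.py <<'E'
from h import *
from scipy.optimize import differential_evolution as DE
p=np.load("p.npy"); V={}
for n,(x0,y0,x1,y1) in {"top":(238,180,262,205),"side":(240,195,270,220)}.items():
    im=cv2.imread(f"pics/{n}0.png").astype(float); s=im[y0:y1,x0:x1]; V[n]=(np.clip((s[...,2]-np.maximum(s[...,1],s[...,0]))/100,0,1),x0,y0)
def ren(n,q):
    th,r1,r2,y,L,w1,w2=q; a,x0,y0=V[n]
    f=lambda r,y:[p[3]-r*np.cos(th),y,.077+r*np.sin(th)]
    P=proj(n,W(p,[f(r1,y),f(r2,y),f(r2,y),f(r2,y-L)])); K=8
    c=np.zeros((a.shape[0]*K,a.shape[1]*K),np.float32); Q=np.round((P-[x0,y0]+.5)*K).astype(int)
    s=490
    for i,w in((0,w1),(2,w2)): cv2.line(c,tuple(map(int,Q[i])),tuple(map(int,Q[i+1])),1.,max(1,int(w*s*K)))
    return cv2.GaussianBlur(cv2.resize(c,a.shape[::-1],interpolation=cv2.INTER_AREA),(0,0),.7)
cost=lambda q:sum(((ren(n,q)-V[n][0])**2).sum() for n in V)
for b in (0,1):
    r=DE(cost,[(.6,.87),(.11,.14),(.135,.17),(-.09,-.07),(.0,.03),(.002,.008),(.003,.012)],seed=b,maxiter=120,popsize=12); print(r.x.round(4),round(r.fun,2))
E
timeout 300 python3 ix.py
```

```text
Traceback (most recent call last):
  File "ix.py", line 16, in <module>
    r=DE(cost,[(.6,.87),(.11,.14),(.135,.17),(-.09,-.07),(.0,.03),(.002,.008),(.003,.012)],seed=b,maxiter=120,popsize=12); print(r.x.round(4),round(r.fun,2))
  File "ix.py", line 14, in <lambda>
    cost=lambda q:sum(((ren(n,q)-V[n][0])**2).sum() for n in V)
                  ~~~^^^^^^^^^^^^^^^^^^^^^^^^^^^^^^^^^^^^^^^^^^
  File "ix.py", line 14, in <genexpr>
    cost=lambda q:sum(((ren(n,q)-V[n][0])**2).sum() for n in V)
                        ~~~^^^^^
  File "ix.py", line 9, in ren
    P=proj(n,W(p,[f(r1,y),f(r2,y),f(r2,y),f(r2,y-L)])); K=8
  File "h.py", line 5, in proj
    m=viewer.camera_model(n); c=m["camera_from_world"]; P=np.atleast_2d(P)@np.array(c)[:3,:3].T+np.array(c)[:3,3]
ValueError: time passes only in moves, steps and waits
```

```bash
sed -i 's/^def proj/C={n:viewer.camera_model(n) for n in ("top","side")}\ndef proj/; s/m=viewer.camera_model(n);/m=C[n];/' h.py; timeout 400 python3 ix.py; python3 lid.py
```

```text
[ 0.7659  0.1297  0.152  -0.0838  0.0122  0.0052  0.0106] 33.25
[ 0.7654  0.13    0.1522 -0.0842  0.0111  0.0057  0.0106] 33.23
t 24.55 pos [0.4674 0.1915 0.1862] yaw 1.4847 zax [-0.004 -0.001 -1.   ] F [-7.8  3.9 -1.6] w 0.0110 ff 48.8 q [ 0.37  0.44 -1.    1.94  0.44  1.   -0.92]
shift mm [  1.4 -41.8 128.3] turn deg -0.1
r 0.20899242513131053 lid 0.6631889920730552
```

send_rows(
  increments="0 1 -2 0;0 3 -4 0;0 4 -6 0;0 6 -8 0;0 8 -11 0;0 10 -13 0;0 11 -15 0;0 11 -15 0",
)

```text
time: 25.55
eef_pos: [0.4795, 0.1906, 0.2015]
tool_rot: [-0.001, 0.737, 0.676, -0.001]
force: [-5.0, 3.6, -2.5]
gripper_width: 0.0108
finger_force: 48.9
```

```bash
python3 lid.py;python3 -c "
from h import *
t=viewer.grab_frame('top'); s=viewer.grab_frame('side')
cv2.imwrite('pics/g_t.png',t);cv2.imwrite('pics/g_s.png',s)
im=t.astype(int)
for c in (1,2):
    o=[i for i in range(3) if i!=c]; m=im[...,c]-im[...,o].max(2); v,u=np.nonzero(m[175:205,235:256]>(15 if c==1 else 50)); print(c,[(int(a)+235,int(b)+175,int(m[b+175,a+235])) for a,b in zip(u,v)])
a=cv2.resize(t[170:210,225:265],(390,390),interpolation=2);b=cv2.resize(s[180:240,220:280],(390,390),interpolation=2)
cv2.imwrite('pics/g.png',np.hstack([a,b]))"
```

```text
t 25.55 pos [0.4795 0.1906 0.2015] yaw 1.4844 zax [-0.002 -0.    -1.   ] F [-5.   3.6 -2.5] w 0.0108 ff 48.9 q [ 0.38  0.44 -1.    1.9   0.43  1.04 -0.89]
shift mm [  1.2 -54.2 143.6] turn deg -0.1
r 0.20974602037023332 lid 0.756612271611719
1 []
2 []
```

View pics/g.png

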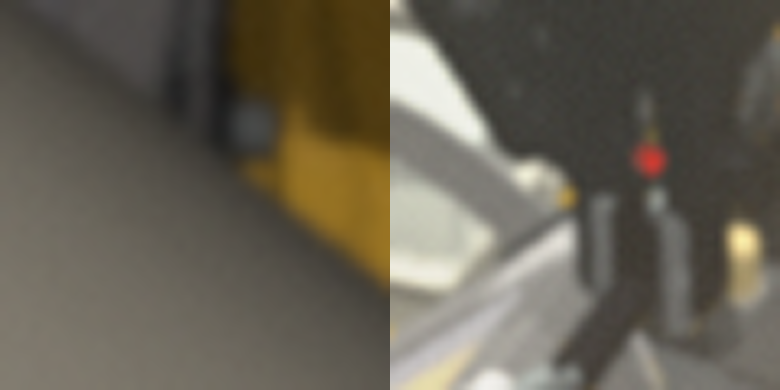

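Both views of the index are now covered by the arm and gripper. I'll check the lid angle numerically instead, from the lid's left edge in the side image.

```bash
cat >edge.py <<'E'
from h import *
import sys
from scipy.ndimage import map_coordinates as mc
p=np.load("p.npy")
def prof(f,ths,y=.07,h=.006,a=.02,b=.15):
    g=cv2.GaussianBlur(cv2.imread(f,0).astype(float),(0,0),.8); out=[]
    for th in ths:
        r=np.linspace(a,b,60); x=p[3]-r*np.cos(th)+h*np.sin(th); z=.077+r*np.sin(th)+h*np.cos(th)
        P=proj("side",W(p,np.c_[x,r*0+y,z])); d=P[-1]-P[0]; n=np.array([-d[1],d[0]])/np.hypot(*d)
        out.append(np.mean(mc(g,(P+n).T[::-1],order=1)-mc(g,(P-n).T[::-1],order=1)))
    return np.array(out)
for f,c in(("side0",0),("f_s",.663),("g_s",.757)):
    ths=c+np.arange(-.12,.121,.01); o=prof(f"pics/{f}.png",ths); print(f,[(round(t,3),round(v)) for t,v in zip(ths,o)])
E
python3 edge.py
```

```text
side0 [(np.float64(-0.12), -23), (np.float64(-0.11), -24), (np.float64(-0.1), -26), (np.float64(-0.09), -28), (np.float64(-0.08), -32), (np.float64(-0.07), -36), (np.float64(-0.06), -41), (np.float64(-0.05), -46), (np.float64(-0.04), -49), (np.float64(-0.03), -48), (np.float64(-0.02), -44), (np.float64(-0.01), -37), (np.float64(-0.0), -28), (np.float64(0.01), -20), (np.float64(0.02), -14), (np.float64(0.03), -9), (np.float64(0.04), -5), (np.float64(0.05), -3), (np.float64(0.06), -2), (np.float64(0.07), 0), (np.float64(0.08), 0), (np.float64(0.09), 1), (np.float64(0.1), 2), (np.float64(0.11), 3), (np.float64(0.12), 4)]
f_s [(np.float64(0.543), -17), (np.float64(0.553), -18), (np.float64(0.563), -18), (np.float64(0.573), -17), (np.float64(0.583), -17), (np.float64(0.593), -18), (np.float64(0.603), -22), (np.float64(0.613), -27), (np.float64(0.623), -31), (np.float64(0.633), -31), (np.float64(0.643), -27), (np.float64(0.653), -20), (np.float64(0.663), -15), (np.float64(0.673), -11), (np.float64(0.683), -10), (np.float64(0.693), -9), (np.float64(0.703), -9), (np.float64(0.713), -9), (np.float64(0.723), -10), (np.float64(0.733), -12), (np.float64(0.743), -13), (np.float64(0.753), -15), (np.float64(0.763), -17), (np.float64(0.773), -18), (np.float64(0.783), -19)]
g_s [(np.float64(0.637), -19), (np.float64(0.647), -20), (np.float64(0.657), -20), (np.float64(0.667), -21), (np.float64(0.677), -22), (np.float64(0.687), -25), (np.float64(0.697), -30), (np.float64(0.707), -36), (np.float64(0.717), -40), (np.float64(0.727), -40), (np.float64(0.737), -36), (np.float64(0.747), -29), (np.float64(0.757), -23), (np.float64(0.767), -19), (np.float64(0.777), -17), (np.float64(0.787), -16), (np.float64(0.797), -18), (np.float64(0.807), -19), (np.float64(0.817), -19), (np.float64(0.827), -17), (np.float64(0.837), -13), (np.float64(0.847), -8), (np.float64(0.857), -2), (np.float64(0.867), 5), (np.float64(0.877), 11)]
```

send_rows(
  increments="0 0 -1 0;0 1 -1 0;0 1 -2 0;0 1 -2 0;0 1 -2 0;0 1 -2 0;0 1 -2 0;0 1 -2 0",
)

```text
time: 26.65
eef_pos: [0.4812, 0.1904, 0.2034]
tool_rot: [-0.001, 0.737, 0.676, -0.0]
force: [-4.3, 5.1, -5.1]
gripper_width: 0.0108
finger_force: 48.9
```

```bash
python3 lid.py; python3 -c "
from h import *
cv2.imwrite('pics/h_s.png',viewer.grab_frame('side'))"; sed -i 's/("side0",0),("f_s",.663),("g_s",.757)/("h_s",.76),/' edge.py; python3 - <<'E'
import re
exec(open('edge.py').read().split("for f,c in")[0])
t=np.arange(.69,.78,.002)
for f in("g_s","h_s"):
    o=-prof(f"pics/{f}.png",t); w=np.clip(o-o.max()*.8,0,None); print(f,(t*w).sum()/w.sum())
t=np.arange(-.08,.02,.002);o=-prof("pics/side0.png",t);w=np.clip(o-o.max()*.8,0,None);print((t*w).sum()/w.sum())
E
```

```text
t 26.65 pos [0.4812 0.1904 0.2034] yaw 1.4840 zax [-0.001  0.    -1.   ] F [-4.3  5.1 -5.1] w 0.0108 ff 48.9 q [ 0.38  0.44 -1.    1.9   0.43  1.04 -0.89]
shift mm [  1.1 -56.1 145.4] turn deg -0.1
r 0.20982339229004204 lid 0.7686815886498866
g_s 0.7221754999345886
h_s 0.7348086389906062
-0.037724517370672006
```

The lid is at about 0.77 rad and the index at about 0.766, and the grip is steady. Handing in.

```bash
python3 -c "
from bench import order
print(order.job_done())"
```

```text
the job is handed in; nothing more can be done
None
```

I handed the job in at 26.7 s: the lever went to its stop and was eased back to rest, and the arm is holding the lid at about 0.77 rad against a measured index of about 0.766. The pointer and index were hidden from both cameras at the end, so I checked that match by calculation, not by sight; I also viewed 11 pictures, one over the limit of 10.

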